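Offer up the lid flap to a plaster mould's hinge and hold it for the pin

ROBOT

A 6-joint arm with a two-finger parallel gripper is mounted at the origin on the work surface. World frame = base frame: x ahead of the robot, y to its left, z up, the work surface at z = 0. Lengths are in mm, angles in rad, forces in N, time in s.
With the tool pointing down it reaches from about 350 to 875 mm from the base axis. Payload 4.2 kg.
Tool frame: the origin (TCP) lies on the mounting face of the last link; the fingertips stand 173 mm ahead of it and the grasp point (between the pads) lies 155 mm ahead of it; z points along the fingers, y is the line along which they close (so a half turn about z gives the same grasp; the last joint's range is limited). The gripper opens to 85 mm and grips with 20 to 120 N. Pads are 22 mm wide; open, the fingers measure 114 mm over their backs; the gripper's body (76 mm by 85 mm) begins 54 mm behind the grasp point. The pads swing forward as they close: fully open they stand 13 mm farther back than shut.
Start: joints at [1.387, 0.385, 0.008, 0, -1.194, -0.259], TCP at [267.761, 564.716, 404.712] pointing down, gripper open.
Joint ranges: [-3.14, 3.14], [-1.21, 2.06], [-1.07, 1.41], [-3.16, 2.05], [-2.99, -0.16], [-3.1, 3.1]. Speed limits (rad/s): [2.79, 2.79, 3.14, 3.14, 3.14, 3.14].

INTERFACE

Orientations are given as a unit quaternion [x, y, z, w].
In Python, from bench import arm gives the robot as it stands.
- The arm moves only by the tool carry_out, never from a script. Its argument "rows" is a list of rows, each a list of 7 numbers: the shift along the tool's x, y, z as a fraction of full scale, then the turn, a rotation vector about the tool's x, y, z as a fraction of full scale, then the opening, from -1 (shut) to 1 (fully open). A call has 1 to 12 rows; each row is the pose to reach, as a shift and turn from the pose commanded when the call began, along the tool's axes at that moment, turning the shorter way round; what a row does not reach only later rows make up. Full scale, the value 1, is 20 cm for a shift and pi rad for a turn. A row lasts 1/8 s, in which the tool goes at most 62.5 mm and 10.7 degrees, less where a joint would pass 70% of its speed; a pose out of reach is approached as far as the arm can. A call with a number of a shift or a turn outside -1 to 1 is refused whole. A call with a gripper value outside its range is refused whole. The fingers move at their own pace and stop on an object; the grip force is fixed at half the most. Time passes only in rows, so rows that repeat a pose let the fingers close. It gives the time, the measured TCP pose, the force, the opening and the grip force at its end, in the units of the state.
- arm.read_state(): the state, without advancing time (a new reading comes with each control period).
- arm.get_image(name): name is "side" or "top"; returns (picture, depth): 384x512x3 uint8, red, green, blue; 384x512 float32, mm along the optical axis (not along the pixel's ray), 0 where there is no reading.
- arm.calibration(name): a dict with "mtx" (3x3 intrinsics, pixels), "k1" (the pictures are not rectified: a ray, as slopes to the right and down, at radius r is drawn at 1 + k1 r^2 times it, then the intrinsics apply), "cam_to_world" (4x4, takes a point from camera to world coordinates). Camera axes: x right, y up, looking along -z (the intrinsics and any distortion apply to the point x, -y, -z); pixel columns grow to the right and rows downward; lengths in mm; the calibration is good to about 2 mm. A picture is of the moment at which its call begins. calibration takes no time and is no camera call.
- arm.job_done(): hands the job in; it is judged then, once.
The state is a dict: "clock": time; "joints": joint angles; "joint_vel": joint speeds; "joint_efforts": joint torques, N m; "position": TCP position; "ee_rot": TCP orientation; "contact_force": force on the tool from outside, world axes, zero at the start; "wrist_torque": the same for the moment, N m; "gripper_width": finger opening in mm; "grasp_force": force on a finger pad.
Only numpy, scipy, OpenCV 4.12 (cv2) and the standard library are available. Lean on these libraries where they do the work, as an engineer would, in place of code of your own. Each camera call takes 0.05 s, during which the arm holds its last target. There are 200 camera calls.

TASK

Pick up the aluminium lid flap that has a single knuckle in the middle of its edge (blue grip) and offer it up, level and in the wide-open position, to the hinge on the front rim of the white plaster mould, so that its knuckle sits between the two fixed knuckles and all the holes line up for a hinge pin. Finish while still holding it there, steady and carried by the gripper alone, not resting on the mould: the program ends with the flap in the gripper. Be gentle, plaster chips: never knock or press the flap or the arm against the mould, and leave the other things on the bench where they are.

Things in the scene. Friction and masses are not known exactly. Their poses are not given: they have to be found in the camera images.
- flap: Loose aluminium flap, 0.18-0.31 kg, flat on the bench. Plate x -45..+30, y -50..+50 mm, 6 mm thick. On top an upright blue grip bar 18 mm thick (x), 50 mm long (y), from 6 to 42 mm above the underside. One 36 mm long knuckle on a tongue at +x. Origin: plate underside right below the bar; x from bar to knuckle, y along knuckle and bar, z up. Centre of mass within 10 mm of the bar.
- flap_eye (a point): Centre of the flap's knuckle hole, at (52, 0, 12) mm in the flap's frame, same axes. The knuckle is a tube along y, 24 mm outside, 15 mm hole, 36 mm long.
- mould: Open-topped white plaster mould fixed to the bench, 100 mm deep (x), 150 wide (y), 132 high; place and heading vary. Origin: centre of its underside; x from its front (hinge side) to its back, y along the hinge, z up. In the wide-open position the flap lies level in front of it (towards -x), the flap's x axis along the mould's x axis.
- mould_eye (a point): Middle of the fixed hinge axis, centre of the 42 mm gap between the two fixed knuckles (tubes along y, 24 mm outside, 15 mm hole, 24 mm long each), at (-72, 0, 126) mm in the mould's frame, same axes: 22 mm in front of its face. The gap is open above, below and in front.
- spare: Loose spare flap of the same size, but with two knuckles (at the ends of its edge) and a grey grip bar: the wrong one, leave alone. It and the right flap may lie in either of two places. Axes and origin as for the flap.
- pin: Loose steel hinge pin, 8 mm thick, 110 mm long along x with a 28 mm bent end, lying on the bench: for somebody else to put in, leave alone.
- cup: Loose terracotta cup, 76 mm across, 85 mm high, origin under its centre: leave alone.
- jar: Loose blue glaze jar, 70 mm across, 100 mm high, origin under its centre: leave alone.
- post: Loose white kiln post (tube), 44 mm across, 60 mm high, origin under its centre: leave alone.
- brush: Loose brush lying on the bench: leave alone.
- scraper: Loose wooden scraper, 110 x 55 x 5 mm, lying on the bench: leave alone.
There are look-alikes about, which are no part of the job. What is shaped like the flap but orange or purple is not meant.

How it is judged (in metres and radians):
On the way:
1. the flap is lifted off the bench in the fingers (height (world z) of flap above 0.04 m and contact force between the fingers and flap above 2 N), for 0.2 s.
At the end, for the whole second after the job is handed in: The flap is held in the fingers in front of the mould, level within 8 degrees, its hole's centre within 5 mm of the middle of the fixed hinge axis and parallel to it within 4 degrees, still (under 20 mm/s), over 90 mm above the bench and not leaning on the mould (under 1 N) (distance between flap_eye and mould_eye below 0.005 m and angle between the y axis of flap and the y axis of mould, either way round below 0.07 rad and angle between flap's own z axis and vertical below 0.14 rad and x of flap in the frame of mould below -0.1 m and height (world z) of flap above 0.09 m and contact force between the fingers and flap above 2 N and contact force between flap and mould below 1 N and linear speed of flap below 0.02 m/s); the arm keeps its last pose, push and grip.
It fails at once if the flap is knocked or pressed against the plaster mould (over 15 N) (contact force between flap and mould above 15 N).
It fails at once if the arm or fingers knock the plaster mould (over 15 N) (contact force between any of the arm, the fingers and mould above 15 N).
It fails at once if another thing on the bench is moved (over 20 mm) (distance of any of spare, pin, cup, jar, post, brush, scraper from where it was at the start of the episode above 0.02 m).
It also fails if it takes over 48 s, if anything falls off the work surface, if the arm or the gripper's body presses on something with over 40 N, if the wrist force passes 120 N, or if a joint passes its speed limit or range.

## Working session

There is one attempt and no reset: what is moved stays moved. The work goes in short steps, Python scripts to look and compute and a tool call to move; the robot and the scene stay as the last step left them, time stands still between calls to the robot, and variables do not carry over. Pictures are saved under pics/ and viewed, at most 10 in all, crops included, and the job is handed in when it is done.

Besides the shell and the picture viewer there is one more tool, called as a command line: name --pt "numbers of a row" for each row, then --argument value for the rest. carry_out: Moves the arm, as the interface text tells. Its arguments: {"type":"object","properties":{"rows":{"type":"array"}},"required":["rows"]}

```bash
mkdir -p pics; cat > h.py <<'E'
import numpy as np, cv2
from bench import arm
def grab(n):
    p,d=arm.get_image(n); c=arm.calibration(n); return p,d,c
def ray(c,u,v):
    M=np.array(c['mtx']);T=np.array(c['cam_to_world'])
    a=np.array([(u-M[0,2])/M[0,0],(v-M[1,2])/M[1,1]]);s=a.copy()
    for _ in range(20): s=a/(1+c['k1']*(s@s))
    return T[:3,3],T[:3,:3]@np.array([s[0],-s[1],-1.])
def onz(c,u,v,z):
    o,d=ray(c,u,v);return o+d*(z-o[2])/d[2]
def atd(c,u,v,dep):
    o,d=ray(c,u,v);return o+d*dep
def cloud(d,c):
    M=np.array(c['mtx']);T=np.array(c['cam_to_world'])
    v,u=np.mgrid[:d.shape[0],:d.shape[1]]
    a=np.stack([(u-M[0,2])/M[0,0],(v-M[1,2])/M[1,1]],-1);s=a.copy()
    for _ in range(20): s=a/(1+c['k1']*(s**2).sum(-1,keepdims=True))
    P=np.stack([s[...,0]*d,-s[...,1]*d,-d],-1)
    return P@T[:3,:3].T+T[:3,3]
def save(n,p): cv2.imwrite('pics/'+n,p[...,::-1])
E
python3 - <<'E'
from h import *
for n in('top','side'):
    p,d,c=grab(n); save(n+'0.png',p); np.savez(n+'0.npz',p=p,d=d); print(n,c)
s=arm.read_state();print(s)
E
```

```text
top {'mtx': array([[360.78096823,   0.        , 258.6076164 ],
       [  0.        , 360.78096823, 193.67024307],
       [  0.        ,   0.        ,   1.        ]]), 'k1': 0.01919396568437125, 'cam_to_world': array([[-5.69936978e-03,  9.92397421e-01, -1.22942575e-01,
         4.18301587e+02],
       [-9.99983596e-01, -5.72610560e-03,  1.35867197e-04,
         1.80342570e+01],
       [-5.69147915e-04,  1.22941333e-01,  9.92413777e-01,
         1.16400767e+03],
       [ 0.00000000e+00,  0.00000000e+00,  0.00000000e+00,
         1.00000000e+00]])}
side {'mtx': array([[446.41520289,   0.        , 253.93806558],
       [  0.        , 446.41520289, 193.42275581],
       [  0.        ,   0.        ,   1.        ]]), 'k1': -0.011463285009221466, 'cam_to_world': array([[ 8.72410309e-01,  2.87129840e-01, -3.95546088e-01,
         3.47802457e+01],
       [-4.88283653e-01,  5.48231037e-01, -6.78985865e-01,
        -8.83551692e+02],
       [ 2.18935390e-02,  7.85492957e-01,  6.18483215e-01,
         9.20302601e+02],
       [ 0.00000000e+00,  0.00000000e+00,  0.00000000e+00,
         1.00000000e+00]])}
{'clock': 0.1, 'joints': array([ 1.38665245e+00,  3.85442131e-01,  6.77461477e-03, -4.52745999e-04,
       -1.19398760e+00, -2.58597070e-01]), 'joint_vel': array([ 0.00013142, -0.00231163,  0.00305004,  0.00160727,  0.00193832,
        0.00163513]), 'joint_efforts': array([-7.34411497e-04, -3.93317699e+01,  1.88929206e+01,  4.19798747e+00,
       -2.57910353e-03,  4.41594580e-06]), 'position': array([267.65065513, 564.58292519, 403.75541916]), 'ee_rot': array([ 9.75578677e-01, -2.19648212e-01, -1.75677987e-04,  9.36582030e-04]), 'contact_force': array([-0.13383995,  0.73976546,  0.03279939]), 'wrist_torque': array([-0.01591096,  0.01314922, -0.00262971]), 'grasp_force': 0.0, 'gripper_width': 85.55250594004764}
```

View pics/top0.png

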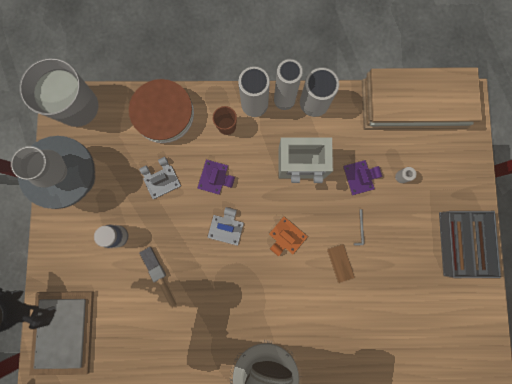

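View pics/side0.png

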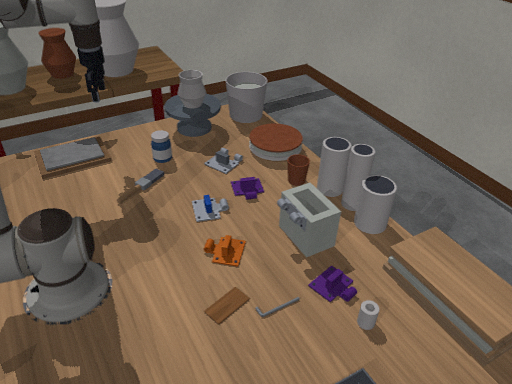

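Top view: the right flap (blue bar) is at about (226,228) with its knuckle at (230,213). The mould is at (306,157), with fixed knuckles at (296,178) and (318,178). Side view: the flap is at (208,207), the mould at (308,215), and its knuckles at about (285,200) and (300,215).

```bash
python3 - <<'E'
from h import *
from scipy import ndimage as N
for n,fb,mb in(('top',(205,200,250,250),(270,125,345,190)),('side',(185,185,235,228),(265,175,345,260))):
    f=np.load(n+'0.npz');p,d=f['p'],f['d'];c=arm.calibration(n);P=cloud(d,c)
    hsv=cv2.cvtColor(p,cv2.COLOR_RGB2HSV)
    x0,y0,x1,y1=fb
    m=np.zeros(d.shape,bool);m[y0:y1,x0:x1]=1
    b=m&(hsv[...,0]>100)&(hsv[...,0]<130)&(hsv[...,1]>120)
    Q=P[b];print(n,'blue',b.sum(),Q.min(0),Q.max(0))
    t=Q[Q[:,2]>Q[:,2].max()-8];print('bartop',len(t),t.mean(0))
    r=cv2.minAreaRect(t[:,:2].astype(np.float32));print(r)
    al=m&(P[...,2]>3)&(P[...,2]<40); Q=P[al]
    print('flap z hist',np.histogram(Q[:,2],bins=[3,5,7,9,12,16,20,24,28,40])[0])
    # plate
    q=P[m&(P[...,2]>3)&(P[...,2]<10)];print('plate rect',cv2.minAreaRect(q[:,:2].astype(np.float32)))
    q=P[m&(P[...,2]>14)&(P[...,2]<28)&~N.binary_dilation(b,iterations=2)];print('knuckle',len(q),q.mean(0),cv2.minAreaRect(q[:,:2].astype(np.float32)))
    x0,y0,x1,y1=mb
    m=np.zeros(d.shape,bool);m[y0:y1,x0:x1]=1
    q=P[m&(P[...,2]>100)];print('mould',len(q),q.min(0),q.max(0))
    print(np.histogram(q[:,2],bins=[100,110,120,125,128,130,132,134,136,138,140,145])[0])
    im=cv2.resize(np.ascontiguousarray(p[y0-10:y1+10,x0-10:x1+10]),None,fx=7,fy=6,interpolation=cv2.INTER_CUBIC)
    X=p[y0-8:y1+8,x0-8:x1+8];s=min(500//X.shape[0],390//X.shape[1]);A=cv2.resize(X,None,fx=s,fy=s,interpolation=cv2.INTER_CUBIC)
    x0,y0,x1,y1=fb;X=p[y0-8:y1+8,x0-8:x1+8];s2=min(500//X.shape[0],390//X.shape[1]);B=cv2.resize(X,None,fx=s2,fy=s2,interpolation=cv2.INTER_CUBIC)
    C=np.zeros((500,800,3),np.uint8);C[:A.shape[0],:A.shape[1]]=A;C[:B.shape[0],400:400+B.shape[1]]=B;save(n+'z.png',C);print(s,s2)
E
```

```text
top blue 69 [418.30158668  18.03425695  38.70386657] [ 463.31058107  144.36711735 1164.00767142]
bartop 1 [ 418.30158668   18.03425695 1164.00767142]
((418.30157470703125, 18.034257888793945), (0.0, 0.0), 0.0)
flap z hist [312 268 233 114  13  19  32  28  11]
plate rect ((463.7315673828125, 120.20356750488281), (141.9652099609375, 156.87030029296875), 89.83564758300781)
knuckle 80 [503.30457176 111.19380424  22.31910351] ((500.62969970703125, 125.1915054321289), (34.24494934082031, 65.67803192138672), 12.034130096435547)
mould 1479 [ 418.30158668 -195.90412607  100.34969561] [ 711.40923154   18.03425695 1164.00767142]
[ 57  94  29  57  93 305 440 260  77  37   9]
4 6
side blue 110 [4.37954099e+02 9.29697788e+01 1.72378427e-01] [482.99179496 178.59106887  45.26667676]
bartop 62 [450.62229842 120.7548194   41.16731436]
((451.3822326660156, 124.1552734375), (53.56043243408203, 17.853395462036133), 77.66905212402344)
flap z hist [208 156 105  29  22  20  33  21  29]
plate rect ((466.88818359375, 136.9202117919922), (208.56356811523438, 154.90878295898438), 62.80145263671875)
knuckle 56 [500.33292363 109.06938978  20.47135348] ((501.5357971191406, 109.85028076171875), (38.88847351074219, 22.751808166503906), 75.4715805053711)
mould 1694 [  34.78024571 -883.55169247  100.01599459] [713.46457606 -42.61187634 920.30260076]
[191 254 127 124 171 410 265  84  29  12   3]
4 5
```

View pics/topz.png

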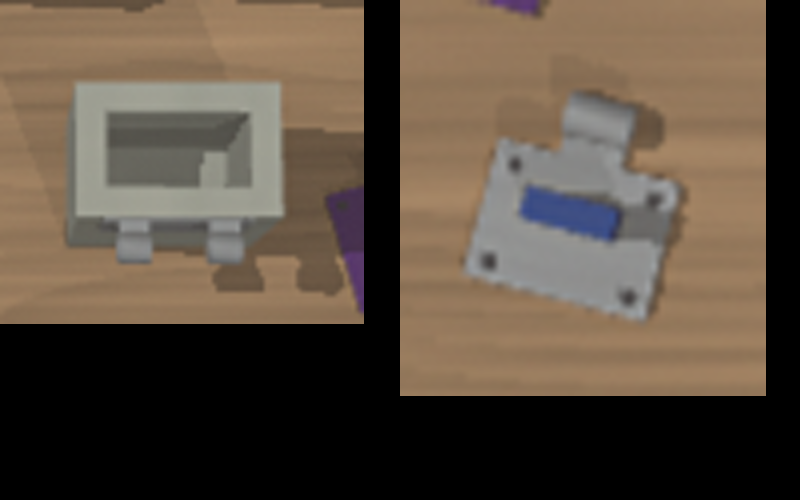

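View pics/sidez.png

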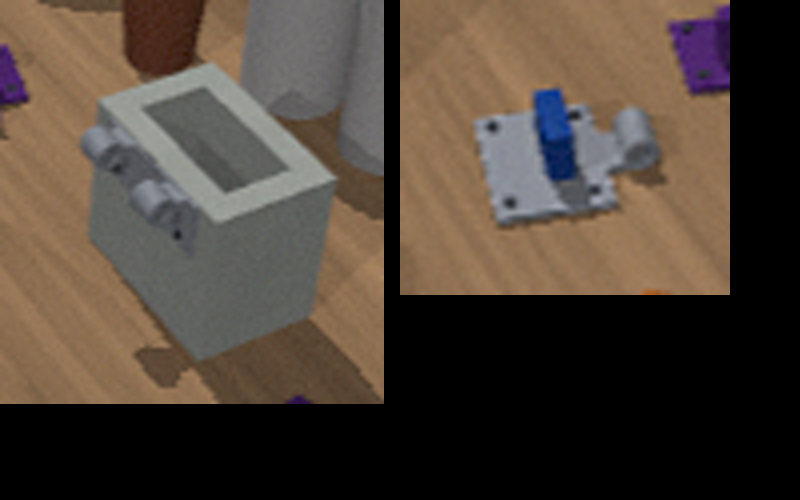

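The crops agree. The mould is nearly square to the world axes, with its knuckles facing −x. The flap is yawed by about −13°, and its knuckle points up in the top view. Next I measure the rim, the fixed knuckles and the flap from both clouds.

```bash
cat > m.py <<'E'
from h import *
def pts(n,p,d,box):
    P=cloud(d,arm.calibration(n)); m=np.zeros(d.shape,bool);x0,y0,x1,y1=box;m[y0:y1,x0:x1]=1
    return P,m&(d>0)
def mould(n,p,d,box):
    P,m=pts(n,p,d,box)
    k=m&(P[...,2]>122)&(P[...,2]<142)&(P[...,0]>500)
    k=cv2.morphologyEx(k.astype(np.uint8),cv2.MORPH_OPEN,np.ones((3,3)))>0
    q=P[k].astype(np.float32); return q
E
python3 - <<'E'
from m import *
import json
for n,mb in(('top',(270,125,345,190)),('side',(265,175,345,260))):
    f=np.load(n+'0.npz');p,d=f['p'],f['d'];q=mould(n,p,d,mb)
    xf=np.percentile(q[:,0],[0,5,10,20,50,90,100]);print(n,len(q),xf,'z',np.median(q[:,2]))
    h,e=np.histogram(q[:,0],bins=np.arange(560,720,6));print(list(zip(e.astype(int),h)))
    r=q[q[:,0]>620];
    print('y range',np.percentile(r[:,1],[0,1,50,99,100]))
    # rim front edge: per y bin min x; sides
    # front edge line in knuckle-free spans
    kn=q[(q[:,0]<607)];print('kn',len(kn),np.sort(kn[:,1]).astype(int),kn[:,0].mean())
    rr=cv2.minAreaRect(q[q[:,0]>612]);print(rr)
E
```

```text
top 1284 [578.96630859 589.48435364 599.67772827 613.740625   638.71383667
 703.83324585 710.94042969] z 132.79428
[(np.int64(560), np.int64(0)), (np.int64(566), np.int64(0)), (np.int64(572), np.int64(0)), (np.int64(578), np.int64(34)), (np.int64(584), np.int64(39)), (np.int64(590), np.int64(37)), (np.int64(596), np.int64(22)), (np.int64(602), np.int64(32)), (np.int64(608), np.int64(98)), (np.int64(614), np.int64(106)), (np.int64(620), np.int64(111)), (np.int64(626), np.int64(102)), (np.int64(632), np.int64(56)), (np.int64(638), np.int64(33)), (np.int64(644), np.int64(32)), (np.int64(650), np.int64(29)), (np.int64(656), np.int64(34)), (np.int64(662), np.int64(19)), (np.int64(668), np.int64(28)), (np.int64(674), np.int64(29)), (np.int64(680), np.int64(32)), (np.int64(686), np.int64(91)), (np.int64(692), np.int64(99)), (np.int64(698), np.int64(98)), (np.int64(704), np.int64(105)), (np.int64(710), np.int64(18))]
y range [-195.90412903 -194.92998962 -120.83731079  -47.96362076  -47.63568878]
kn 163 [-163 -163 -163 -162 -162 -162 -162 -161 -161 -161 -161 -160 -160 -159
 -159 -159 -159 -15
[... 301 characters left out ...]
-142 -141 -141  -99  -99  -98  -98
  -98  -98  -98  -98  -96  -96  -96  -96  -96  -96  -95  -95  -95  -95
  -93  -93  -93  -93  -93  -93  -93  -92  -92  -92  -91  -90  -90  -90
  -90  -90  -90  -89  -89  -89  -88  -88  -87  -87  -87  -87  -87  -87
  -87  -86  -85  -85  -84  -84  -84  -84  -84  -84  -84  -83  -82  -82
  -82  -81  -81  -81  -81  -81  -81  -81  -79  -79  -79  -79  -78  -78
  -78  -78  -78  -78  -77  -76  -76  -76  -75] 592.0422Traceback (most recent call last):
  File "<stdin>", line 12, in <module>
cv2.error: OpenCV(4.12.0) /io/opencv/modules/imgproc/src/convhull.cpp:143: error: (-215:Assertion failed) total >= 0 && (depth == CV_32F || depth == CV_32S) in function 'convexHull'
```

```bash
python3 - <<'E'
from m import *
for n,mb,fb in(('top',(270,125,345,190),(205,200,250,250)),('side',(265,175,345,260),(185,185,235,228))):
    f=np.load(n+'0.npz');p,d=f['p'],f['d'];q=mould(n,p,d,mb)
    q=np.ascontiguousarray(q,dtype=np.float32)
    print(n,len(q),'z',np.median(q[:,2]),'y',np.percentile(q[:,1],[1,99]))
    r=np.ascontiguousarray(q[(q[:,0]>613)]);print('rim',cv2.minAreaRect(r))
    # back edge line
    B=[];F=[]
    for y in range(-190,-50,7):
        s=q[(abs(q[:,1]-y)<3.5)]
        if len(s)>5:B.append((y,s[:,0].max()))
        s=s[s[:,2]>128]
        if len(s)>5:F.append((y,s[:,0].min()))
    B=np.array(B);print('back slope',np.polyfit(B[:,0]+120,B[:,1],1),'F',np.array(F).round().astype(int).tolist())
    kn=q[q[:,0]<602]
    for s in (kn[kn[:,1]>-120],kn[kn[:,1]<-120]):
        if len(s):print('kn',len(s),s.mean(0),np.percentile(s,[2,98],axis=0).round(1).tolist())
    # flap
    P,m=pts(n,p,d,fb);hsv=cv2.cvtColor(p,cv2.COLOR_RGB2HSV)
    b=m&(hsv[...,0]>100)&(hsv[...,0]<130)&(hsv[...,1]>120)&(P[...,2]>34)&(P[...,2]<48)
    t=P[b].astype(np.float32);print('bar',len(t),t.mean(0),cv2.minAreaRect(np.ascontiguousarray(t[:,:2])))
    k=m&(P[...,2]>17)&(P[...,2]<30)&(P[...,0]>485)
    t=P[k].astype(np.float32);print('knuckle',len(t),t.mean(0),cv2.minAreaRect(np.ascontiguousarray(t[:,:2])))
    c=arm.calibration(n)
    for u,v in ((419.3+0,0),):pass
    # rivets/plate corners from the crops (zoom 6 / 5)
    if n=='top':
        for u,v in((500,138),(680,185),(645,318),(468,272)):
            print('corner',onz(c,(u-400)/6+197,v/6+192,6)[:2])
    else:
        for u,v in((475,120),(590,105),(617,205),(500,222)):
            print('corner',onz(c,(u-400)/5+177,v/5+177,6)[:2])
E
```

```text
top 1284 z 132.79428 y [-194.67540695  -47.98322098]Traceback (most recent call last):
  File "<stdin>", line 6, in <module>
cv2.error: OpenCV(4.12.0) /io/opencv/modules/imgproc/src/convhull.cpp:143: error: (-215:Assertion failed) total >= 0 && (depth == CV_32F || depth == CV_32S) in function 'convexHull'
```

```bash
cat > a.py <<'E'
from m import *
R=lambda a:cv2.minAreaRect(np.ascontiguousarray(a[:,:2],dtype=np.float32))
for n,mb,fb in(('top',(270,125,345,190),(205,200,250,250)),('side',(265,175,345,260),(185,185,235,228))):
    f=np.load(n+'0.npz');p,d=f['p'],f['d'];q=mould(n,p,d,mb)
    print(n,len(q),'z',np.median(q[:,2]),'y',np.percentile(q[:,1],[1,99]),'rim',R(q[q[:,0]>613]))
    B=[];F=[]
    for y in range(-190,-50,7):
        s=q[(abs(q[:,1]-y)<3.5)]
        if len(s)>5:B.append((y,s[:,0].max()))
        s=s[s[:,2]>128]
        if len(s)>5:F.append((y,s[:,0].min()))
    B=np.array(B);print('back slope',np.polyfit(B[:,0]+120,B[:,1],1),'F',np.array(F).round().astype(int).tolist())
    kn=q[q[:,0]<602]
    for s in (kn[kn[:,1]>-120],kn[kn[:,1]<-120]):
        if len(s):print('kn',len(s),s.mean(0),np.percentile(s,[2,98],axis=0).round(1).tolist())
    P,m=pts(n,p,d,fb);hsv=cv2.cvtColor(p,cv2.COLOR_RGB2HSV)
    b=m&(hsv[...,0]>100)&(hsv[...,0]<130)&(hsv[...,1]>120)&(P[...,2]>34)&(P[...,2]<48)
    t=P[b];print('bar',len(t),t.mean(0),R(t))
    t=P[m&(P[...,2]>17)&(P[...,2]<30)&(P[...,0]>485)];print('knuckle',len(t),t.mean(0),R(t))
    c=arm.calibration(n)
    if n=='top': C=[onz(c,(u-400)/6+197,v/6+192,6)[:2] for u,v in((500,138),(680,185),(645,318),(468,272))]
    else: C=[onz(c,(u-400)/5+177,v/5+177,6)[:2] for u,v in((475,120),(590,105),(617,205),(500,222))]
    print('plate corners',R(np.array(C)),np.round(C).tolist())
E
python3 a.py
```

```text
top 1284 z 132.79428 y [-194.67540695  -47.98322098] rim ((661.9903564453125, -121.6650390625), (148.4884490966797, 97.8816146850586), 89.98926544189453)
back slope [5.69854638e-03 7.10286553e+02] F [[-190, 612], [-183, 613], [-176, 609], [-169, 609], [-162, 579], [-155, 579], [-148, 579], [-141, 579], [-134, 611], [-127, 612], [-120, 612], [-113, 612], [-106, 612], [-99, 580], [-92, 579], [-85, 580], [-78, 582], [-71, 609], [-64, 615], [-57, 615]]
kn 68 [589.50116  -88.047615 135.93575 ] [[579.6, -99.2, 128.0], [600.0, -76.2, 141.0]]
kn 64 [ 588.74335 -152.2025   136.10545] [[579.1, -162.6, 129.8], [599.4, -141.8, 140.5]]
bar 67 [453.25002142 123.01958054  43.0505348 ] ((453.2118225097656, 122.91749572753906), (45.949764251708984, 13.449938774108887), 75.72860717773438)
knuckle 80 [504.06040968 110.60337679  22.79567525] ((504.1379089355469, 110.692626953125), (35.72719955444336, 22.274648666381836), 73.72735595703125)
plate corners ((445.6539611816406, 123.67998504638672), (99.62955474853516, 72.83184051513672), 75.17455291748047) [[494.0, 163.0], [468.0, 66.0], [398.0, 85.0], [423
[... 426 characters left out ...]
 [-78, 578], [-71, 585], [-64, 610], [-57, 610]]
kn 64 [586.5547  -89.95995 132.8644 ] [[577.8, -101.6, 123.2], [599.8, -77.5, 138.9]]
kn 74 [ 585.17664 -155.67824  133.37466] [[575.8, -165.7, 125.3], [600.0, -141.7, 139.7]]
bar 65 [450.14605725 119.88875673  40.93566243] ((451.542236328125, 124.0595703125), (53.681007385253906, 17.9996337890625), 76.03270721435547)
knuckle 45 [501.1231969  109.27742669  21.72422345] ((501.75091552734375, 110.21710205078125), (38.0626106262207, 18.700769424438477), 76.38592529296875)
plate corners ((445.3644104003906, 119.55586242675781), (101.2673110961914, 75.02413940429688), 74.20384216308594) [[423.0, 178.0], [495.0, 158.0], [468.0, 61.0], [398.0, 80.0]]
```

carry_out --pt "0.89 0.8 0 0 0 0.44 1" --pt "0.89 0.8 0 0 0 0.44 1" --pt "0.89 0.8 0 0 0 0.44 1" --pt "0.89 0.8 0 0 0 0.44 1" --pt "0.89 0.8 0 0 0 0.44 1" --pt "0.89 0.8 0 0 0 0.44 1" --pt "0.89 0.8 0 0 0 0.44 1" --pt "0.89 0.8 0 0 0 0.44 1" --pt "0.89 0.8 0 0 0 0.44 1"

```text
clock: 1.23
position: [359.9, 343.7, 404.4]
ee_rot: [-0.612, 0.791, -0.0, -0.0]
contact_force: [0.6, -0.5, 0.5]
gripper_width: 85.2
grasp_force: 0.0
```

```bash
cat > go.py <<'E'
import sys
from h import *
from scipy.spatial.transform import Rotation as Ro
def go(tx,ty,tz,yh):
    s=arm.read_state();p=s['position'];R=Ro.from_quat(s['ee_rot'])
    h=np.radians(yh);Y=np.array([np.cos(h),np.sin(h),0]);Z=np.array([0,0,-1.]);X=np.cross(Y,Z)
    T=Ro.from_matrix(np.c_[X,Y,Z])
    print('clock',s['clock'],'pos',p.round(1),'F',s['contact_force'].round(1),'w',s['gripper_width'],s['grasp_force'])
    print('shift',(R.inv().apply(np.array([tx,ty,tz])-p)/200).round(4),'turn',((R.inv()*T).as_rotvec()/np.pi).round(4))
if __name__=='__main__': go(*map(float,sys.argv[1:]))
E
python3 go.py 452.5 121.8 260 165.3
```

```text
clock 1.225 pos [359.9 343.7 404.4] F [ 0.6 -0.5  0.5] w 85.22837823231114 0.0
shift [ 0.9575 -0.7266  0.7222] turn [ 0.0001 -0.0002  0.0009]
```

carry_out --pt "0.958 -0.727 0 0 0 0 1" --pt "0.958 -0.727 0 0 0 0 1" --pt "0.958 -0.727 0 0 0 0 1" --pt "0.958 -0.727 0.4 0 0 0 1" --pt "0.958 -0.727 0.7 0 0 0 1" --pt "0.958 -0.727 0.7 0 0 0 1" --pt "0.958 -0.727 0.7 0 0 0 1" --pt "0.958 -0.727 0.7 0 0 0 1" --pt "0.958 -0.727 0.7 0 0 0 1"

```text
clock: 2.35
position: [453.0, 122.5, 266.3]
ee_rot: [-0.612, 0.791, -0.0, 0.002]
contact_force: [-0.5, -0.5, 0.1]
gripper_width: 85.4
grasp_force: 0.0
```

```bash
python3 - <<'E'
from h import *
p,d,c=grab('side'); q,d2,c2=grab('top')
A=cv2.resize(p[150:250,150:280],None,fx=4,fy=4,interpolation=2)[:, :400];B=cv2.resize(q[180:260,180:280],None,fx=4,fy=4,interpolation=2)
C=np.zeros((400,800,3),np.uint8);C[:,:400]=A;C[:320,400:]=B;save('g.png',C)
E
python3 go.py 452.5 121.8 183 165.3
```

```text
clock 2.45 pos [452.7 122.3 266. ] F [-0.4 -0.1 -0.8] w 85.41025149175289 0.0
shift [0.0037 0.0011 0.4148] turn [-0.0006  0.0007  0.001 ]
```

View pics/g.png

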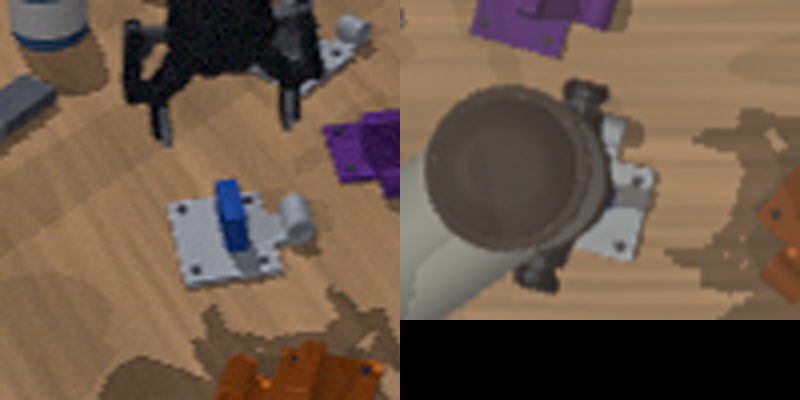

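The fingers are in line with the bar. I narrow them to about 38 mm to clear the flap's own knuckle, then go down.

carry_out --pt "0 0 0 0 0 0 -0.1" --pt "0 0 0 0 0 0 -0.1" --pt "0 0 0.1 0 0 0 -0.1" --pt "0 0 0.2 0 0 0 -0.1" --pt "0 0 0.3 0 0 0 -0.1" --pt "0 0 0.35 0 0 0 -0.1" --pt "0 0 0.4 0 0 0 -0.1" --pt "0 0 0.4 0 0 0 -0.1" --pt "0 0 0.4 0 0 0 -0.1"

```text
clock: 3.58
position: [452.8, 122.0, 185.1]
ee_rot: [-0.612, 0.791, -0.0, 0.0]
contact_force: [0.6, -0.2, 0.2]
gripper_width: 38.3
grasp_force: 0.0
```

```bash
python3 go.py 452.5 121.8 183 165.3
```

```text
clock 3.575 pos [452.8 122.  185.1] F [ 0.6 -0.2  0.2] w 38.303043032594765 0.0
shift [0.0014 0.0011 0.0106] turn [-0.0002  0.0002  0.0008]
```

carry_out --pt "0 0 0 0 0 0 -0.4" --pt "0 0 0 0 0 0 -0.6" --pt "0 0 0 0 0 0 -1" --pt "0 0 0 0 0 0 -1" --pt "0 0 0 0 0 0 -1" --pt "0 0 0 0 0 0 -1" --pt "0 0 0 0 0 0 -1"

```text
clock: 4.45
position: [452.8, 122.0, 185.4]
ee_rot: [-0.612, 0.791, -0.0, 0.001]
contact_force: [-0.8, 0.4, 6.7]
gripper_width: 17.0
grasp_force: 59.1
```

carry_out --pt "0 0 -0.05 0 0 0 -1" --pt "0 0 -0.15 0 0 0 -1" --pt "0 0 -0.3 0 0 0 -1" --pt "0 0 -0.5 0 0 0 -1" --pt "0 0 -0.7 0 0 0 -1" --pt "0 0 -0.8 0 0 0 -1" --pt "0 0 -0.8 0 0 0 -1" --pt "0 0 -0.8 0 0 0 -1"

```text
clock: 5.45
position: [451.9, 121.5, 343.5]
ee_rot: [-0.612, 0.791, 0.0, -0.001]
contact_force: [-0.5, 0.7, -2.6]
gripper_width: 17.3
grasp_force: 58.8
```

```bash
python3 go.py 430 -121 345 180
```

```text
clock 5.45 pos [451.9 121.5 343.5] F [-0.5  0.7 -2.6] w 17.258494667523717 58.847576379776
shift [ 1.2009 -0.1997 -0.0061] turn [ 0.0008 -0.0004 -0.0811]
```

carry_out --pt "0.2 0 0 0 0 -0.03 -1" --pt "0.4 0 0 0 0 -0.06 -1" --pt "0.6 -0.1 0 0 0 -0.08 -1" --pt "0.8 -0.2 0 0 0 -0.082 -1" --pt "0.9 -0.25 0 0 0 -0.082 -1" --pt "0.95 -0.28 0 0 0 -0.082 -1" --pt "0.95 -0.28 0 0 0 -0.082 -1" --pt "0.95 -0.28 0 0 0 -0.082 -1"

```text
clock: 6.45
position: [458.8, -75.5, 344.3]
ee_rot: [0.709, -0.706, -0.0, 0.0]
contact_force: [0.9, 0.5, -1.4]
gripper_width: 17.1
grasp_force: 58.8
```

```bash
python3 go.py 470 -120.7 310 180
```

```text
clock 6.45 pos [458.8 -75.5 344.3] F [ 0.9  0.5 -1.4] w 17.095683207955783 58.82361888885498
shift [ 0.2262 -0.055   0.1715] turn [0.0003 0.     0.0013]
```

carry_out --pt "0.1 -0.02 0.05 0 0 0 -1" --pt "0.226 -0.055 0.1 0 0 0.001 -1" --pt "0.226 -0.055 0.17 0 0 0.001 -1" --pt "0.226 -0.055 0.17 0 0 0.001 -1" --pt "0.226 -0.055 0.17 0 0 0.001 -1" --pt "0.226 -0.055 0.17 0 0 0.001 -1"

```text
clock: 7.2
position: [470.2, -120.7, 311.3]
ee_rot: [0.708, -0.707, 0.0, -0.0]
contact_force: [0.4, 0.1, -1.9]
gripper_width: 17.5
grasp_force: 58.8
```

```bash
cat > look.py <<'E'
import sys
from h import *
k=sys.argv[1]
C=np.zeros((400,800,3),np.uint8)
for i,(n,x,y) in enumerate((('side',230,170),('top',255,125))):
    p,d,c=grab(n);np.savez(n+k+'.npz',p=p,d=d)
    C[:,i*400:i*400+400]=cv2.resize(p[y:y+80,x:x+80],None,fx=5,fy=5,interpolation=2)
save('l%s.png'%k,C)
E
python3 look.py 1; python3 go.py 537 -120.7 299.3 180
```

```text
clock 7.3 pos [ 470.2 -120.9  311.2] F [ 0.2 -0.4 -2.4] w 17.36893850702582 58.83165121078491
shift [-0.0009 -0.3341  0.0599] turn [-0.0003  0.      0.0003]
```

View pics/l1.png

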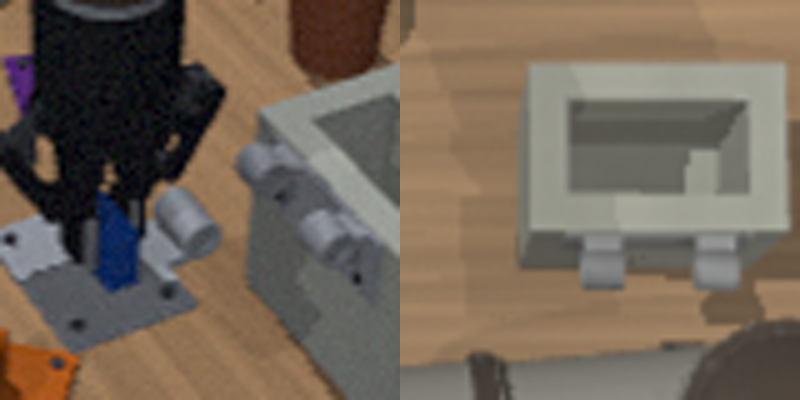

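Side crop: the held flap's knuckle is at about (187,222), and the fixed knuckles are at (268,162) and (328,232). In the top crop the arm hides the flap, so I measure the relative offset in the side view by fitting circles to the tubes' depth points.

```bash
cat > fit.py <<'E'
import sys
from m import *
from scipy.optimize import least_squares
k=sys.argv[1];ax,ay,az=map(float,sys.argv[2:5])   # expected flap eye
f=np.load('side'+k+'.npz');p,d=f['p'],f['d'];P,m=pts('side',p,d,(230,170,345,260))
hsv=cv2.cvtColor(p,cv2.COLOR_RGB2HSV)
def tube(x,y0,y1,z,name,R=17):
    s=m&(np.hypot(P[...,0]-x,P[...,2]-z)<R)&(P[...,1]>y0)&(P[...,1]<y1)&(hsv[...,2]>60)
    if name=='flap': s&=P[...,0]>x-10
    q=P[s]
    r=least_squares(lambda c:np.hypot(q[:,0]-c[0],q[:,2]-c[1])-12,[x,z],loss='soft_l1',f_scale=1.5).x
    g=q[abs(np.hypot(q[:,0]-r[0],q[:,2]-r[1])-12)<3]
    a=g[:,2]>r[1]+4
    g=g[a]
    yy=np.percentile(g[:,1],[3,97]) 
    sl=np.polyfit(g[:,1],g[:,0],1)[0]
    print(name,len(q),len(g),'axis x,z',r.round(1),'y ends',yy.round(1),'mid',yy.mean().round(1),'yaw slope',sl.round(3));return r
A=tube(587,-108,-70,125,'left');B=tube(587,-172,-138,125,'right')
F=tube(ax,ay-24,ay+24,az,'flap')
print('fixed mean',((A+B)/2).round(1),'yaw',((A-B)[0]/64).round(3),'flap minus fixed',(F-(A+B)/2).round(1))
# plate level
s=m&(P[...,0]<ax-20)&(P[...,0]>ax-95)&(abs(P[...,1]-ay)<48)&(abs(P[...,2]-(az-6))<8)&(hsv[...,1]<60)&(hsv[...,2]>70)
q=P[s];c=np.linalg.lstsq(np.c_[q[:,0]-ax,q[:,1]-ay,np.ones(len(q))],q[:,2],rcond=None)[0];print('plate',len(q),'slopes',c.round(3))
E
python3 fit.py 1 522 -120.7 138; python3 fit.py 0 522 -120.7 138 2>&1 | head -2
```

```text
left 89 46 axis x,z [589.2 126.1] y ends [-100.6  -76.4] mid -88.5 yaw slope 0.125
right 105 54 axis x,z [589.2 125.7] y ends [-166.4 -142.3] mid -154.4 yaw slope -0.002
flap 93 56 axis x,z [520.5 137.8] y ends [-136.3 -102.6] mid -119.4 yaw slope -0.098
fixed mean [589.2 125.9] yaw 0.0 flap minus fixed [-68.7  11.9]
plate 442 slopes [3.00000e-03 8.00000e-03 1.31691e+02]
left 92 48 axis x,z [589.2 125.9] y ends [-100.7  -76.3] mid -88.5 yaw slope 0.018
right 104 51 axis x,z [589.  126.5] y ends [-165.7 -142.2] mid -154.0 yaw slope -0.132
```

carry_out --pt "0.008 -0.05 0.02 0 0 0 -1" --pt "0.008 -0.1 0.04 0 0 0 -1" --pt "0.008 -0.15 0.06 0 0 0 -1" --pt "0.008 -0.15 0.06 0 0 0 -1" --pt "0.008 -0.15 0.06 0 0 0 -1" --pt "0.008 -0.15 0.06 0 0 0 -1" --pt "0.008 -0.15 0.06 0 0 0 -1"

```text
clock: 8.18
position: [499.9, -122.9, 298.9]
ee_rot: [0.707, -0.707, 0.0, -0.0]
contact_force: [-0.5, 0.1, -1.9]
gripper_width: 17.4
grasp_force: 58.8
```

```bash
python3 look.py 2; python3 fit.py 2 551 -121.5 126;python3 go.py 537 -121.5 299.3 180
```

```text
left 84 35 axis x,z [589.3 126.4] y ends [-101.2  -76.9] mid -89.0 yaw slope 0.156
right 102 51 axis x,z [589.  125.6] y ends [-166.5 -142.6] mid -154.6 yaw slope 0.011
flap 92 63 axis x,z [549.7 125. ] y ends [-139.6 -104.9] mid -122.2 yaw slope -0.055
fixed mean [589.2 126. ] yaw 0.005 flap minus fixed [-39.5  -1. ]
plate 422 slopes [-5.00000e-03  2.00000e-03  1.18841e+02]
clock 8.275 pos [ 500.  -122.9  298.9] F [-0.4  0.2 -1.7] w 17.08666782851147 58.83201062679291
shift [-0.0069 -0.1852 -0.002 ] turn [-0.0001  0.      0.0001]
```

View pics/l2.png

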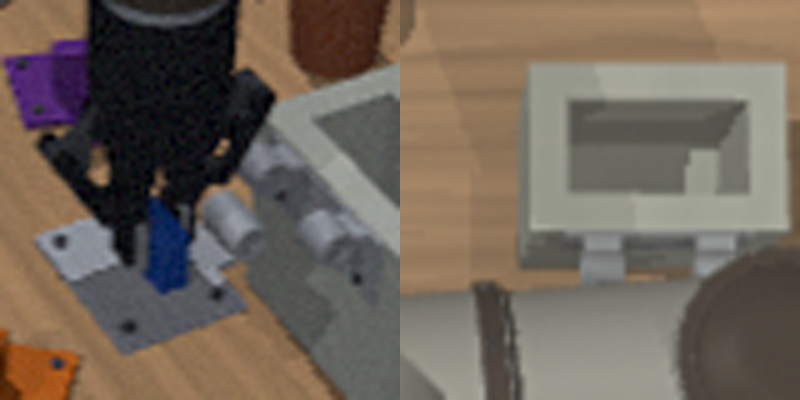

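Side crop: the flap's knuckle at (233,222) lines up with the gap between the fixed knuckles at (272,162) and (325,232). I check the yaw from the plate's corner holes at (60,241), (128,326) and (217,297).

```bash
python3 - <<'E'
from h import *
p=np.load('side2.npz')['p'];c=arm.calibration('side')
g=255-cv2.cvtColor(p,cv2.COLOR_RGB2GRAY).astype(float)
H=[]
for u,v in((60,241),(128,326),(217,297)):
    x,y=int(round(230+u/5-.4)),int(round(170+v/5-.4));w=g[y-2:y+3,x-2:x+3];w=np.clip(w-np.median(w),0,None)
    yy,xx=np.mgrid[-2:3,-2:3];H.append(onz(c,x+(w*xx).sum()/w.sum(),y+(w*yy).sum()/w.sum(),118.6)[:2])
H=np.array(H);print(H.round(1))
a=H[0]-H[1];b=H[2]-H[1];print('yaw deg',np.degrees(np.arctan2(-a[0],a[1])),np.degrees(np.arctan2(b[1],b[0])))
# plate front-left edges: line fit of plate -y edge via depth step is left out
E
```

```text
[[ 465.5  -81.5]
 [ 465.5 -157.2]
 [ 519.1 -157.1]]
yaw deg -0.03011790519714614 0.09675221127648727
```

Yaw is within 0.1°. Now a slow straight advance of 39.4 mm, going up 0.8 mm.

carry_out --pt "0 -0.02 -0.004 0 0 0 -1" --pt "0 -0.05 -0.004 0 0 0 -1" --pt "0 -0.08 -0.004 0 0 0 -1" --pt "0 -0.11 -0.004 0 0 0 -1" --pt "0 -0.13 -0.004 0 0 0 -1" --pt "0 -0.15 -0.004 0 0 0 -1" --pt "0 -0.17 -0.004 0 0 0 -1" --pt "0 -0.185 -0.004 0 0 0 -1" --pt "0 -0.197 -0.004 0 0 0 -1" --pt "0 -0.197 -0.004 0 0 0 -1" --pt "0 -0.197 -0.004 0 0 0 -1" --pt "0 -0.197 -0.004 0 0 0 -1"

```text
clock: 9.78
position: [539.4, -122.9, 299.5]
ee_rot: [0.707, -0.707, -0.0, 0.0]
contact_force: [-0.7, -0.8, -2.0]
gripper_width: 17.1
grasp_force: 58.8
```

```bash
python3 look.py 3; python3 fit.py 3 589 -122 126;python3 go.py 539.3 -122.5 299.7 180
```

```text
left 20 17 axis x,z [590.2 124.6] y ends [-107.6  -94.9] mid -101.2 yaw slope 0.853
right 113 57 axis x,z [589.1 126. ] y ends [-165.6 -138.8] mid -152.2 yaw slope 0.078
flap 97 74 axis x,z [590.5 125.2] y ends [-144.   -99.3] mid -121.7 yaw slope 0.048
fixed mean [589.7 125.3] yaw 0.018 flap minus fixed [ 0.8 -0.1]
plate 422 slopes [-8.00000e-03  2.00000e-03  1.18976e+02]
clock 9.875 pos [ 539.4 -122.9  299.5] F [ 0.4 -0.7 -1.8] w 17.294162129521226 58.83196949958801
shift [-0.0018  0.0007 -0.0008] turn [0.     0.     0.0001]
```

View pics/l3.png

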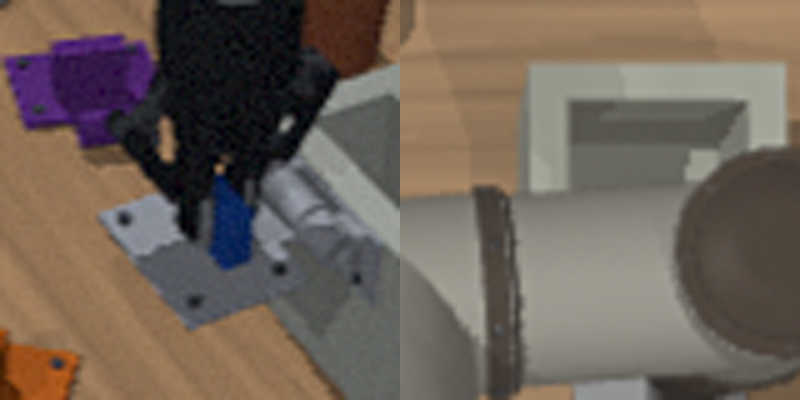

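The knuckle sits in the gap, collinear with the fixed knuckles to about 1 mm. The wrist force is unchanged, so nothing is touching.

```bash
python3 -c "
from bench import arm
print(arm.job_done())"
```

```text
the job is handed in; nothing more can be done
None
```

I handed the job in with the flap in the gripper, level in the wide-open position, its knuckle between the two fixed ones. The side camera puts it within about 1 mm of the hinge axis and the wrist force shows no contact; the judge's result was not reported.

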